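# Clamp a two-part sample cell shut with cross-lock forceps

## Task

Squeeze the self-closing forceps open, take them up off the tongue of their rack and, still squeezed open, lower them over the two upright flanges of the sample cell, midway along and square to them, until you feel the stop feet resting on the flange tops with a few newtons (never more than 15: the height of the cell is not known and has to be felt). Then let the handles go, so that the jaws draw the flanges together, and leave the forceps standing clipped on the cell. Do not disturb the other things on the bench.

Things in the scene. Friction and masses are not known exactly. Their poses are not given: they have to be found in the camera images.
- forceps: Steel cross-lock (reverse) forceps, about 120 g, standing upright, jaws down, 102 mm tall, 12 mm thick (x; 27 at the hinge block on top, which ends 86 mm above the origin). Origin: middle of the underside of its two stop feet; z up along the tool, y the line of squeezing. Starts clipped on the rack's tongue, stop feet on its top.
- handles (a point): Midpoint between the forceps' two handle pads, 46 mm above the forceps' origin, same axes. Pads are flat steel, 12 mm wide (x), 20 mm tall, on the +y and -y sides, 40 mm over their outsides when let go. Squeezed along y they push back with 11 to 15 N each and open the jaws 5 mm for each 2 mm: 32 mm over the pads gives about 29 mm between the jaws; they stop at about 30 mm.
- jaws (a point): Midpoint between the forceps' two jaws, 8 mm below the forceps' origin, same axes. Each jaw is 12 mm wide (x), 4 mm thick (y) and reaches down to 16 mm below the origin. Handles let go, they bite with about 4 N; on the rack they are 8 mm apart.
- stop: The forceps' two stop feet, rigid with it: steel bars 6 mm wide (x), 20 mm long (y), 6 mm high, centred 10.5 mm either side of the jaws along x. Same origin and axes as the forceps: their undersides are at z = 0.
- branch_l (a joint): Angle of the forceps branch whose handle is on +y (rad): about 0 on the rack, grows as the handles are squeezed, 0.15 at the stop. Jaw gap is about 8.4 mm + 180 mm per rad. The other branch moves equally.
- tongue_top (a point): Middle of the top edge of the rack's aluminium tongue, an upright plate 30 mm wide (x), 8 mm thick (y), top 110 mm above the bench, on a base plate 90 by 90 by 12 mm. The forceps' jaws hang down either side of it; lifting straight up by more than 20 mm clears it.
- cell: Stand of the sample cell, fixed: grey base plate 100 (x) by 110 (y) by 14 mm; origin on the bench under its middle, z up. On its steel column a sprung cradle carries two upright white flanges face to face. Column height varies: the flange tops are anywhere from 122 to 152 mm above the bench, which no pose tells. Pressed down, the cradle gives after 1 to 2 N, then 1 mm per 2 N, up to 8 mm.
- collar (a point): Top of the stand's collar, 48 mm above the bench on the cell's vertical axis (fixed, does not follow the column); axes of the cell. The flanges above are each 30 mm wide (x, centred), 5 mm thick (y), 42 mm tall. A glass stub chamber, 18 mm across and 36 mm long, sticks out along y from each, its top 21 mm below the flange tops.
- loose_half (a joint): Gap between the two flanges (m): 0.006 at the start (a spring of 1 to 2 N holds it open), 0 shut; it springs open unless clamped. In the cell's frame the fixed flange spans y = -5 to 0 mm, the loose one y = gap to gap + 5 mm, so the pair spans -5 to +11 mm when apart and -5 to +5 mm when shut.
- vial: Bystander: small glass vial, 24 mm diameter, 45 mm high, origin under its middle.
- weight: Bystander: brass balance weight, 28 mm diameter, 36 mm high, origin under its middle.
- dish: Bystander: white dish, 84 mm diameter, 16 mm high, origin under its middle.
- beaker: Bystander: glass beaker, 68 mm diameter, 85 mm high, origin under its middle.
- reagent: Bystander: amber bottle, 56 mm diameter, 100 mm high, origin under its middle.

How it is judged (in metres and radians):
On the way, in this order (a step that is already met when the one before it is completed fails the run):
1. the forceps are lifted clear of the rack's tongue, squeezed open (distance between forceps and tongue_top above 0.04 m and value of joint branch_l above 0.04 rad), for 0.2 s.
2. with the jaws still open around the flanges, the stop feet rest on the flange tops with 2 N or more (contact force between stop and cell above 2 N and value of joint branch_l above 0.048 rad and horizontal distance between forceps and cell below 0.012 m), for 0.2 s.
At the end, for the whole second after the job is handed in: The two flanges are clamped shut (gap under 1.5 mm) by the forceps, which stand upright on them (within 0.12 rad), squarely (within 0.2 rad) and midway along (within 11 mm of the cell's axis), let go and at rest (value of joint loose_half below 0.0015 m and horizontal distance between forceps and cell below 0.011 m and height (world z) of forceps above 0.11 m and angle between forceps's own z axis and vertical below 0.12 rad and angle between the y axis of forceps and the y axis of cell, either way round below 0.2 rad and linear speed of forceps below 0.02 m/s); the robot touches nothing.
It fails at once if the stop feet press on the cell with more than 15 N (contact force between stop and cell above 15 N).
It fails at once if the forceps load the cell with more than 25 N in all (contact force between forceps and cell above 25 N).
It fails at once if the gripper or arm pushes the cell with more than 10 N (contact force between any of the fingers, the arm and cell above 10 N).
It fails at once if a bystander is moved by more than 20 mm (distance of any of vial, weight, dish, beaker, reagent from where it was at the start of the episode above 0.02 m).
It also fails if it takes over 40 s, if anything falls off the work surface, if the arm or the gripper's body presses on something with over 40 N, if the wrist force passes 120 N, or if a joint passes its speed limit or range.

## Robot

A 6-joint arm with a two-finger parallel gripper is mounted at the origin on the work surface. World frame = base frame: x ahead of the robot, y to its left, z up, the work surface at z = 0. Lengths are in m, angles in degrees, forces in N, time in s.
With the tool pointing down it reaches from about 0.25 to 0.725 m from the base axis. Payload 9.7 kg.
Tool frame: the origin (TCP) lies at the very end of the fingers, on their centre line; the grasp point (between the pads) lies tcp_to_grasp behind it (tcp_to_grasp is the distance from the TCP to the grasp point, in m); z points along the fingers, y is the direction in which the jaws open and shut (so a half turn about z gives the same grasp; the last joint's range is limited). The gripper opens to 85 mm and grips with 20 to 120 N. Pads are 22 mm wide; open, the fingers measure 114 mm over their backs; the gripper's body (76 mm by 85 mm) begins 54 mm behind the grasp point. The pads swing forward as they close: fully open they stand 13 mm farther back than shut.
Start: joints at [67.093, 4.979, 10.078, 95.1, 0, 90], TCP at [0.214, 0.507, 0.231] pointing down, gripper open.
Joint ranges: [-179.16, 179.16], [-48.56, 103.87], [-65.8, 70.77], [-126.05, 130.52], [-82.76, 87.17], [-180, 180]. Speed limits (degrees/s): [127.2, 127.2, 147.25, 180, 180, 180].

## Interface

Orientations are given as [roll, pitch, yaw] about the fixed x, y, z axes, in that order (R = Rz(yaw) Ry(pitch) Rx(roll)).
In Python, from workcell import * gives the robot as it stands. The module is installed in compiled form; this text tells all that it offers.
- The arm moves only by the shell command python3 -m pendant 'ROWS' [FORCE]. ROWS is JSON, a list of rows, each a list of 3 entries, a list of its own where there are three numbers: the opening in per cent of the stroke, from 0 (shut) to 100 (fully open), then the shift along the world's x, y, z in mm, then the turn, a rotation vector about the world's x, y, z in degrees. A call has 1 to 20 rows; each row is the pose to reach, as a shift and turn from the pose measured when the call began; what a row does not reach only later rows make up. A row lasts 1/8 s, in which the tool goes at most 62.5 mm and 10.7 degrees, less where a joint would pass 70% of its speed; a pose out of reach is approached as far as the arm can. A call with a gripper value outside its range is refused whole. The fingers move at their own pace and stop on an object; FORCE is the grip in N (left out, the last holds). Time passes only in rows, so rows that repeat a pose let the fingers close. It gives the time, the measured TCP pose, the force and the opening at its end, in the units of the state.
- get_obs(): the state, without advancing time (a new reading comes with each control period).
- camera(name): name is "scene" or "top"; returns a dict with "img" (400x640x3 uint8, red, green, blue), "fx", "fy", "cx", "cy" (pixels), "cam_to_world" (4x4, takes a point from camera to world coordinates). Camera axes: x right, y down, z forward; pixel columns grow to the right and rows downward; lengths in m; the calibration is good to about 2 mm. A picture is of the moment at which its call begins. There is no depth.
- job_done(): hands the job in, once; it reports no verdict.
Trained networks look in a picture, given as the dict that the camera call returned (one of the last four; its "shot" number tells which), for a name from the list of things; names that differ only in an ending like _2 or _b are one class to them, and where a whole thing is asked for, a point or a joint stands for the part that bears it (a point fixed in the world has none). Each returns a list of dicts, best first, with "confidence" (0 to 1); they miss things now and then, are a little off and sometimes report something else, mostly with a low value. They report only what shows in the picture. A call takes as long as a camera call.
- regions_of(picture, label): "region" (400x640 bool, what is visible of it).
- pinpoint(picture, label): "position" ([x, y, z] in m, in world coordinates, good to about 4 mm: a listed point, or the origin of a listed thing).
The state is a dict: "time": time; "q": joint angles; "qd": joint speeds; "joint_efforts": joint torques, N m; "ee_pos": TCP position; "tcp_rot": TCP orientation; "wrist_force": force on the tool from outside, world axes, zero at the start; "torque": the same for the moment, N m; "opening": finger opening in m.
Only numpy, scipy, OpenCV 4.12 (cv2) and the standard library are available. Lean on these libraries where they do the work, as an engineer would, in place of code of your own. Each camera call takes 0.05 s, during which the arm holds its last target. There are 200 camera calls.

## Working session

There is one attempt and no reset: what is moved stays moved. The work goes in short steps, Python scripts to look and compute and a shell command to move; the robot and the scene stay as the last step left them, time stands still between calls to the robot, and variables do not carry over. Pictures are saved under pics/ and viewed, about 8 in all and at most 12, crops included, and the job is handed in when it is done.

```bash
mkdir -p pics; cat > h.py <<'E'
from workcell import *
import numpy as np, cv2
def save(c,n,box=None,s=1):
    im=c["img"][:,:,::-1]
    if box: im=im[box[1]:box[3],box[0]:box[2]]
    cv2.imwrite("pics/"+n,cv2.resize(im,None,fx=s,fy=s,interpolation=cv2.INTER_CUBIC))
def proj(c,P):
    p=np.linalg.inv(c["cam_to_world"])@np.append(P,1); return np.array([c["fx"]*p[0]/p[2]+c["cx"],c["fy"]*p[1]/p[2]+c["cy"]])
def ray(c,u,v,z):
    T=np.array(c["cam_to_world"]); d=T[:3,:3]@np.array([(u-c["cx"])/c["fx"],(v-c["cy"])/c["fy"],1]); o=T[:3,3]
    return o+d*(z-o[2])/d[2]
E
python3 - <<'E'
from h import *
o=get_obs(); print({k:np.round(v,3).tolist() for k,v in o.items()})
try: print(tcp_to_grasp)
except Exception as e: print(e)
A=camera("scene");B=camera("top")
save(A,"a.png");save(B,"b.png")
for n,c in(("scene",A),("top",B)):
    print(n,np.round(c["cam_to_world"],3).tolist(),c["fx"])
    for l in["forceps","handles","jaws","tongue_top","cell","collar","vial","weight","dish","beaker","reagent"]:
        print(l,[(np.round(r["position"],3).tolist(),round(r["confidence"],2)) for r in pinpoint(c,l)[:2]])
E
```

```text
{'time': 0.0, 'q': [67.095, 5.013, 10.034, 95.1, 0.001, 90.001], 'qd': [-0.044, -0.024, -0.087, -0.06, 0.061, 0.011], 'joint_efforts': [-0.0, -52.039, 46.481, 0.016, 0.0, 0.0], 'ee_pos': [0.214, 0.506, 0.231], 'tcp_rot': [-179.921, -0.001, 157.094], 'wrist_force': [-0.112, 0.501, -0.294], 'torque': [0.03, -0.043, 0.066], 'opening': 0.085}
0.0187
scene [[-0.856, 0.281, -0.434, 1.171], [0.517, 0.435, -0.737, 1.054], [-0.019, -0.855, -0.518, 0.887], [0.0, 0.0, 0.0, 1.0]] 491.608714247472
forceps [([0.501, 0.197, 0.11], 0.52)]
handles [([0.501, 0.203, 0.154], 0.57), ([0.464, 0.002, 0.0], 0.51)]
jaws [([0.495, 0.199, 0.105], 0.75)]
tongue_top [([0.498, 0.2, 0.115], 0.97)]
cell [([0.464, -0.231, 0.001], 0.95)]
collar [([0.466, -0.228, 0.05], 0.92)]
vial []
weight [([0.61, -0.003, 0.002], 0.68)]
dish [([0.521, 0.41, -0.002], 0.7)]
beaker [([0.445, -0.412, 0.0], 0.94)]
reagent [([0.612, -0.414, 0.001], 0.87)]
top [[-0.009, -0.982, 0.187, 0.281], [-1.0, 0.011, 0.007, -0.015], [-0.009, -0.187, -0.982, 1.339], [0.0, 0.0, 0.0, 1.0]] 470.09767762325896
forceps [([0.499, 0.2, 0.109], 0.58)]
handles [([0.499, 0.202, 0.159], 0.44), ([0.447, -0.411, 0.001], 0.36)]
jaws [([0.463, -0.227, 0.004], 0.74), ([0.501, 0.205, 0.103], 0.68)]
tongue_top [([0.506, 0.203, 0.114], 0.92), ([0.456, -0.003, -0.002], 0.7)]
cell [([0.464, -0.225, 0.001], 0.8)]
collar [([0.464, -0.224, 0.048], 0.77), ([0.498, 0.205, 0.101], 0.59)]
vial [([0.456, -0.002, -0.004], 0.46), ([0.608, -0.415, -0.001], 0.21)]
weight [([0.499, 0.203, 0.102], 0.72), ([0.607, -0.008, -0.001], 0.39)]
dish [([0.522, 0.41, 0.0], 0.88)]
beaker [([0.446, -0.412, 0.001], 0.73)]
reagent [([0.61, -0.416, 0.001], 0.88)]
```

View pics/a.png

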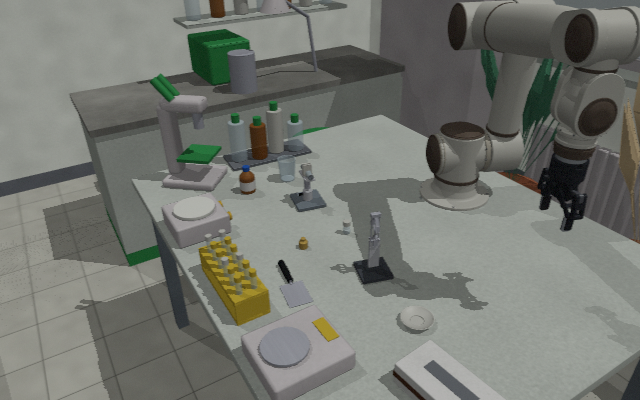

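View pics/b.png

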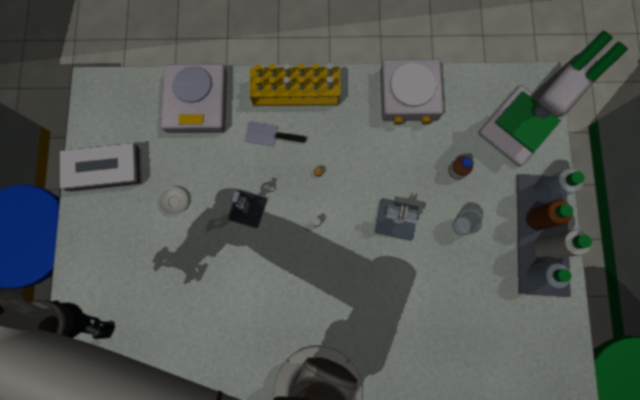

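The scene view shows the forceps on the rack at about (375,240) and the cell at about (307,185). In the top view the rack is at (248,208) and the cell at (398,217), both turned a little. I'll measure their yaws next.

```bash
python3 - <<'E'
from h import *
B=camera("top");A=camera("scene")
def sq(c,poly,z): return np.array([ray(c,u,v,z)[:2] for u,v in poly])
im=B["img"]
for l in["cell","tongue_top","forceps"]:
  for n,c in(("top",B),("scene",A)):
    for r in regions_of(c,l)[:2]:
        m=r["region"].astype(np.uint8);ys,xs=np.nonzero(m)
        print(l,n,round(r["confidence"],2),m.sum(),xs.min(),xs.max(),ys.min(),ys.max())
        cn=max(cv2.findContours(m,cv2.RETR_EXTERNAL,cv2.CHAIN_APPROX_NONE)[0],key=len)[:,0]
        if n=="top":
            W=sq(c,cn,0.013); rc=cv2.minAreaRect((W*1000).astype(np.float32)); print("   rect",np.round(rc[0]),np.round(rc[1]),round(rc[2],1))
a=cv2.resize(im[180:240,215:275],None,fx=6,fy=6,interpolation=cv2.INTER_CUBIC)
b=cv2.resize(im[185:245,365:425],None,fx=6,fy=6,interpolation=cv2.INTER_CUBIC)
cv2.imwrite("pics/c.png",np.hstack([a,b])[:,:,::-1])
I=A["img"]
a=cv2.resize(I[200:290,340:405],None,fx=6,fy=6,interpolation=cv2.INTER_CUBIC)
b=cv2.resize(I[140:230,280:335],None,fx=6,fy=6,interpolation=cv2.INTER_CUBIC)
cv2.imwrite("pics/d.png",np.hstack([a,b])[:,:,::-1])
E
```

```text
cell top 0.74 1397 374 419 199 239
   rect [ 465. -230.] [118. 104.] 78.3
cell scene 0.66 818 290 325 163 211
cell scene 0.42 229 370 380 212 245
tongue_top top 0.88 841 228 266 190 226
   rect [500. 198.] [91. 91.] 72.3
tongue_top scene 0.72 990 353 393 242 283
forceps top 0.51 126 231 245 192 205
   rect [527. 225.] [42. 26.] 45.7
forceps top 0.45 827 228 266 191 227
   rect [501. 197.] [90. 90.] 72.3
forceps scene 0.55 243 370 380 212 245
forceps scene 0.29 620 401 433 306 329
```

View pics/c.png

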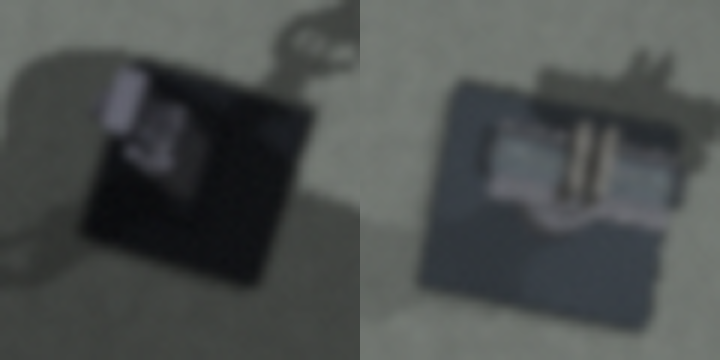

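View pics/d.png

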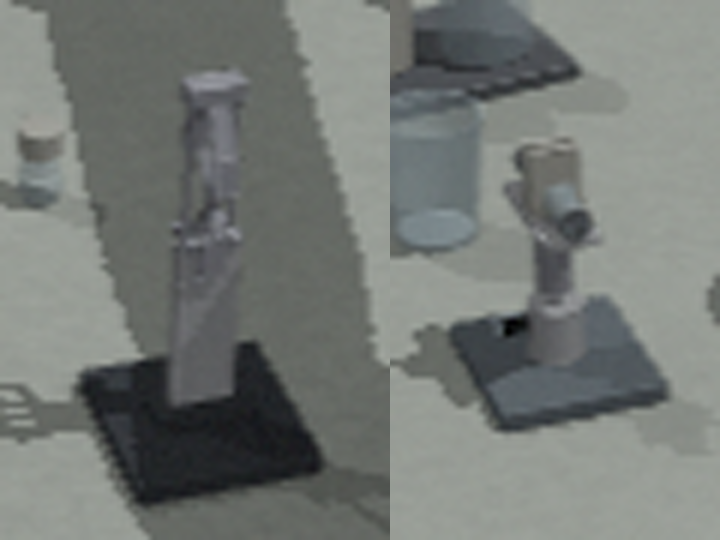

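The top crop (c.png) shows the rack plate corners at about (135,60), (315,110), (260,285) and (85,235). The cell plate corners are at about (455,80), (418,288) and (645,330). The hinge block's long side lies roughly along world x. In the scene crop the forceps stand upright on the tongue. I'll get the yaws from these corners and estimate the flange-top height.

```bash
python3 - <<'E'
from h import *
B=camera("top");A=camera("scene")
def w(p,ox,oy,z): return ray(B,ox+p[0]/6-.5,oy+p[1]/6-.5,z)[:2]*1000
r=[w(p,215,180,.012) for p in[(135,60),(315,110),(260,285),(85,235)]]
print("rack",np.round(r),np.round(np.mean(r,0)))
ang=lambda d:round(np.degrees(np.arctan2(d[1],d[0])),1)
print("y dir",ang(r[0]-r[1]),ang(r[3]-r[2]),"x dir",ang(r[0]-r[3]),ang(r[1]-r[2]))
c=[w((p[0]-360,p[1]),365,185,.014) for p in[(455,80),(418,288),(645,330)]]
print("cell",np.round(c),"centre",np.round((c[0]+c[2])/2),"xdir",ang(c[0]-c[1]),"ydir",ang(c[1]-c[2]))
# projections to compare by eye: hinge top and flange tops
for z in (.122,.132,.142,.152): print(z,"scene",np.round(proj(A,[.464,-.228,z]),1),"top",np.round(proj(B,[.464,-.228,z]),1))
print("hinge top/top",proj(B,[.5,.2,.196])*1,"scene",proj(A,[.5,.2,.196]))
E
```

```text
rack [[556. 228.]
 [531. 141.]
 [447. 166.]
 [471. 250.]] [501. 196.]
y dir 73.7 73.5 x dir -14.5 -16.7
cell [[ 527. -184.]
 [ 427. -163.]
 [ 406. -269.]] centre [ 467. -227.] xdir -11.8 ydir 78.8
0.122 scene [306.1 170.2] top [402.9 213.7]
0.132 scene [306.  167.5] top [403.6 213.1]
0.142 scene [306.  164.9] top [404.2 212.5]
0.152 scene [305.9 162.2] top [404.9 211.9]
hinge top/top [234.50966739 196.60423272] scene [375.1054361  212.55352402]
```

```bash
python3 -m pendant '[[100,[40,-44,15],[0,0,1]],[100,[80,-88,15],[0,0,2]],[100,[120,-130,15],[0,0,3]],[100,[160,-172,15],[0,0,4]],[100,[200,-214,15],[0,0,5]],[100,[240,-256,15],[0,0,6]],[100,[287,-306,15],[0,0,6]],[100,[287,-306,15],[0,0,6]],[100,[287,-306,15],[0,0,6]],[100,[287,-306,15],[0,0,6]]]' 40
```

```text
time: 2.95
ee_pos: [0.5004, 0.2016, 0.2464]
tcp_rot: [180.0, -0.0, 163.2]
wrist_force: [0.5, 0.4, 0.0]
opening: 0.0852
```

```bash
python3 -m pendant '[[100,[0,-2,-30],[0,0,0]],[100,[0,-2,-60],[0,0,0]],[100,[0,-2,-85],[0,0,0]],[100,[0,-2,-102],[0,0,0]],[100,[0,-2,-110],[0,0,0]],[100,[0,-2,-110],[0,0,0]],[80,[0,-2,-110],[0,0,0]],[60,[0,-2,-110],[0,0,0]],[50,[0,-2,-110],[0,0,0]],[50,[0,-2,-110],[0,0,0]],[50,[0,-2,-110],[0,0,0]]]' 40; python3 - <<'E'
from h import *
A=camera("scene"); save(A,"e.png",(325,170,425,290),6) ; 
E
```

```text
time: 4.32
ee_pos: [0.5004, 0.1996, 0.1365]
tcp_rot: [180.0, -0.0, 163.2]
wrist_force: [-0.1, 0.8, 1.1]
opening: 0.0431
```

View pics/e.png

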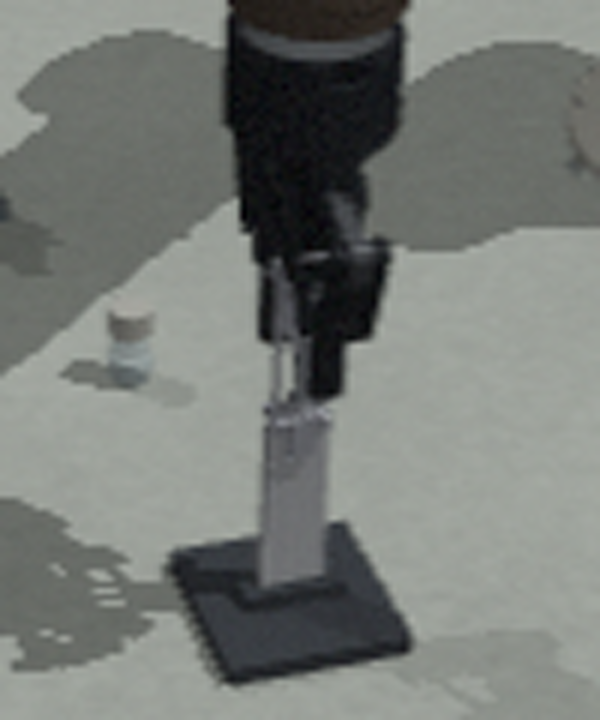

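The scene crop shows the near finger beside the near handle, at crop x about 310–345. The tongue's top edge spans about 262–330. I'll check the offset of the fingers against the forceps along their x.

```bash
python3 - <<'E'
from h import *
A=camera("scene");B=camera("top")
y=np.array([np.sin(np.radians(16.7)),np.cos(np.radians(16.7)),0]);x=np.array([y[1],-y[0],0])
P=np.array([.5004,.1996,0]);f=lambda p:np.round((proj(A,p)-[325,170])*6,0)
print("tongue top edge at",f(P+[0,0,.11]+x*.015+y*.004),f(P+[0,0,.11]-x*.015+y*.004))
for o in(.022,.035): print("tip",o,f(P+[0,0,.1365]+y*o+x*.011),f(P+[0,0,.1365]+y*o-x*.011))
for l in("handles","forceps","tongue_top","jaws"):
  for c in(A,B): print(l,[(np.round(r["position"],3).tolist(),round(r["confidence"],2)) for r in pinpoint(c,l)[:2]])
E
```

```text
tongue top edge at [263. 427.] [326. 416.]
tip 0.022 [287. 400.] [335. 392.]
tip 0.035 [298. 417.] [345. 408.]
handles [([0.499, 0.201, 0.155], 0.56), ([0.466, -0.229, -0.0], 0.44)]
handles []
forceps [([0.501, 0.196, 0.112], 0.63)]
forceps [([0.446, -0.412, 0.002], 0.53), ([0.463, -0.23, 0.001], 0.31)]
tongue_top [([0.501, 0.199, 0.114], 0.89), ([0.612, -0.413, 0.0], 0.46)]
tongue_top [([0.503, 0.197, 0.113], 0.72)]
jaws []
jaws []
```

The tongue edges project where they are seen, so the tool is aligned with the forceps. Next I squeeze and check the opening.

```bash
python3 -m pendant '[[44,[0,0,0],[0,0,0]],[40,[0,0,0],[0,0,0]],[37,[0,0,0],[0,0,0]],[37,[0,0,0],[0,0,0]],[37,[0,0,0],[0,0,0]],[37,[0,0,0],[0,0,0]]]' 40
```

```text
time: 5.62
ee_pos: [0.5004, 0.1996, 0.1365]
tcp_rot: [180.0, -0.0, 163.2]
wrist_force: [-0.5, -0.5, -1.2]
opening: 0.032
```

```bash
python3 -m pendant '[[37,[0,0,3],[0,0,0]],[37,[0,0,8],[0,0,0]],[37,[0,0,16],[0,0,0]],[37,[0,0,28],[0,0,0]],[37,[0,0,42],[0,0,0]],[37,[0,0,58],[0,0,0]],[37,[0,0,75],[0,0,0]],[37,[0,0,90],[0,0,0]],[37,[0,0,95],[0,0,0]],[37,[0,0,95],[0,0,0]]]'; python3 - <<'E'
from h import *
A=camera("scene"); save(A,"f.png",(325,140,425,260),6) ; 
print(np.round(get_obs()["wrist_force"],2))
E
```

```text
time: 6.88
ee_pos: [0.5005, 0.1997, 0.2316]
tcp_rot: [180.0, 0.0, 163.2]
wrist_force: [0.5, 0.5, -1.3]
opening: 0.0321
[-0.99 -0.13 -1.69]
```

View pics/f.png

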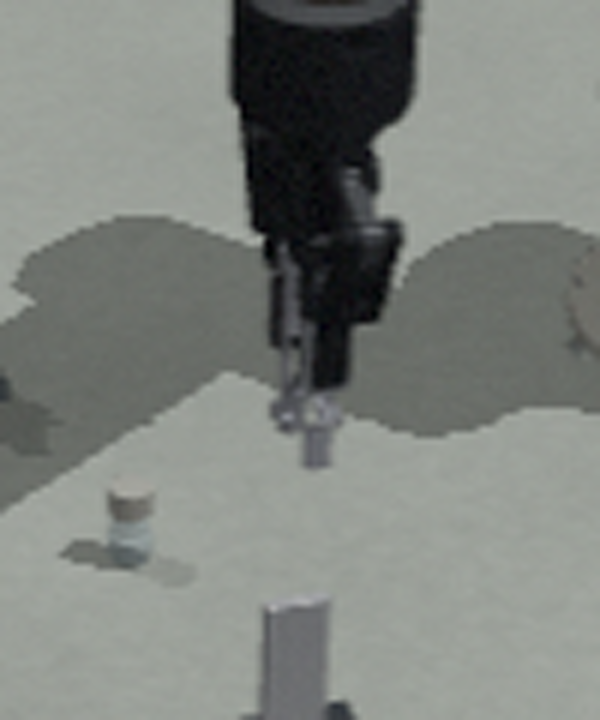

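The forceps are clear of the tongue, upright and held open, with the jaws at crop (318,445). Next I carry them over the cell.

```bash
python3 -m pendant '[[37,[-1,-15,0],[0,0,0]],[37,[-3,-45,0],[0,0,0.5]],[37,[-7,-85,0],[0,0,1]],[37,[-10,-125,0],[0,0,1.5]],[37,[-14,-165,0],[0,0,2]],[37,[-17,-205,0],[0,0,2.5]],[37,[-20,-245,0],[0,0,3]],[37,[-24,-285,0],[0,0,3.5]],[37,[-27,-325,0],[0,0,4]],[37,[-30,-365,0],[0,0,5]],[37,[-33,-400,0],[0,0,5.3]],[37,[-34,-418,0],[0,0,5.3]],[37,[-35,-426,0],[0,0,5.3]],[37,[-35,-426,0],[0,0,5.3]],[37,[-35,-426,0],[0,0,5.3]]]'; python3 - <<'E'
from h import *
A=camera("scene");B=camera("top")
a=cv2.resize(A["img"][110:220,265:350],None,fx=5,fy=5,interpolation=cv2.INTER_CUBIC)
b=cv2.resize(B["img"][165:245,365:445],None,fx=4,fy=4,interpolation=cv2.INTER_CUBIC)
b=cv2.copyMakeBorder(b,0,a.shape[0]-b.shape[0],0,0,cv2.BORDER_CONSTANT)
cv2.imwrite("pics/g.png",np.hstack([a,b])[:,:,::-1])
for l in("cell","collar","forceps","jaws"):
  for c in(A,B): print(l,[(np.round(r["position"],3).tolist(),round(r["confidence"],2)) for r in pinpoint(c,l)[:2]])
# predictions: flange tops corner in scene crop for z
psi=np.radians(-11.5);x=np.array([np.cos(psi),np.sin(psi),0]);y=np.array([-x[1],x[0],0])
C=np.array([.465,-.228,0]);f=lambda p:np.round((proj(A,p)-[265,110])*5).astype(int).tolist()
for z in(.122,.137,.152): print(z,[f(C+[0,0,z]+x*i+y*j) for i,j in((.015,.011),(-.015,.011),(-.015,-.005),(.015,-.005))])
P=np.array(get_obs()["ee_pos"]);print(P,[f(P+[0,0,-.0425]+x*i+y*j) for i,j in((.006,.0185),(-.006,.0185),(.006,-.0185),(-.006,-.0185))])
print("collar",f(C+[0,0,.048]))
E
```

```text
time: 8.8
ee_pos: [0.4655, -0.2256, 0.2311]
tcp_rot: [180.0, -0.0, 168.5]
wrist_force: [-0.0, 0.0, -0.9]
opening: 0.0317
cell [([0.464, -0.228, -0.001], 0.93)]
cell [([0.462, -0.226, 0.001], 0.61)]
collar [([0.469, -0.228, 0.051], 0.67)]
collar [([0.466, -0.224, 0.046], 0.9), ([0.444, -0.411, 0.003], 0.57)]
forceps [([0.468, -0.226, 0.206], 0.41)]
forceps []
jaws [([0.462, -0.224, 0.196], 0.47)]
jaws []
0.122 [[188, 312], [231, 305], [223, 294], [181, 302]]
0.137 [[187, 292], [230, 285], [223, 274], [180, 282]]
0.152 [[187, 272], [230, 264], [222, 254], [179, 262]]
[ 0.46535756 -0.22632325  0.23105582] [[202, 225], [220, 222], [185, 203], [202, 200]]
collar [208, 397]
```

View pics/g.png

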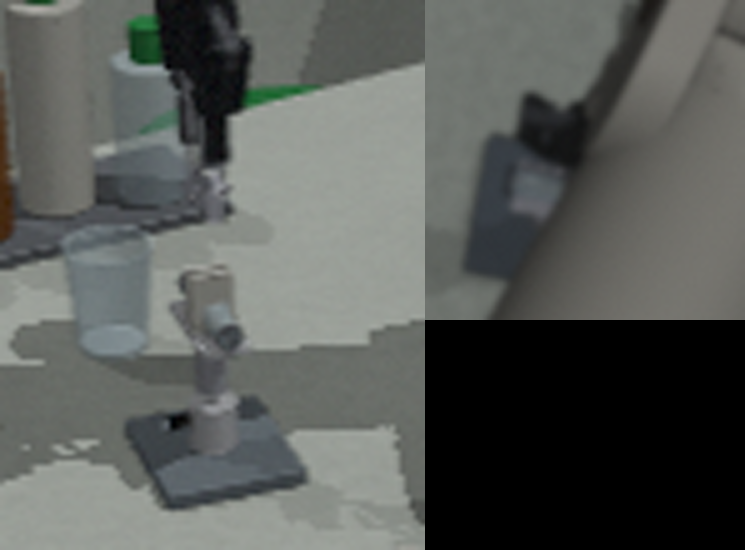

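The scene crop shows the jaws at (215,205) right over the flanges, whose tops are at about (212,272). That puts the tops at roughly z 0.146, and the lateral offsets agree. Next I lower until the jaws are just past the tops and check the force.

```bash
python3 -m pendant '[[37,[0,0,-10],[0,0,0]],[37,[0,0,-20],[0,0,0]],[37,[0,0,-28],[0,0,0]],[37,[0,0,-32],[0,0,0]],[37,[0,0,-34],[0,0,0]],[37,[0,0,-36],[0,0,0]],[37,[0,0,-38],[0,0,0]],[37,[0,0,-40],[0,0,0]],[37,[0,0,-42],[0,0,0]],[37,[0,0,-42],[0,0,0]]]'; python3 -m pendant '[[37,[0,0,-1],[0,0,0]],[37,[0,0,-3],[0,0,0]],[37,[0,0,-3],[0,0,0]]]';  python3 - <<'E'
from h import *
A=camera("scene");f=[]
for i in range(4): f.append(get_obs()["wrist_force"]);camera("top")
print(np.round(f,2).tolist())
save(A,"i.png",(265,110,350,220),6)
E
```

```text
time: 10.55
ee_pos: [0.4653, -0.2263, 0.1889]
tcp_rot: [-180.0, -0.0, 168.5]
wrist_force: [0.0, -0.3, -0.4]
opening: 0.0321
time: 10.92
ee_pos: [0.4652, -0.2263, 0.1857]
tcp_rot: [180.0, -0.1, 168.5]
wrist_force: [0.2, -0.4, -1.6]
opening: 0.032
[[0.64, 1.15, -1.14], [0.49, -0.38, -1.08], [0.02, 0.6, -0.97], [-0.02, 0.17, -1.74]]
```

View pics/i.png

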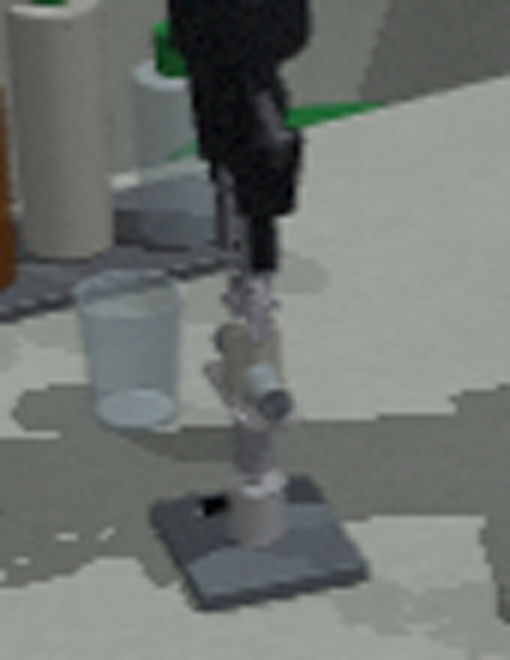

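The near jaw at crop (262,315) hangs in front of the near flange (240–285) with no contact force yet. I'll feel downward in small steps.

```bash
cat > f.py <<'E'
from h import *
f=[]
for i in range(5): f.append(get_obs()["wrist_force"]);camera("top")
o=get_obs();print("mean F",np.round(np.mean(f,0),2),"z",round(o["ee_pos"][2],4),"open",round(o["opening"],4))
E
python3 -m pendant '[[37,[0,0,-1],[0,0,0]],[37,[0,0,-2],[0,0,0]],[37,[0,0,-3],[0,0,0]],[37,[0,0,-4],[0,0,0]],[37,[0,0,-4],[0,0,0]]]' >/dev/null; python3 f.py
python3 -m pendant '[[37,[0,0,-1],[0,0,0]],[37,[0,0,-2],[0,0,0]],[37,[0,0,-2],[0,0,0]]]' >/dev/null; python3 f.py
```

```text
mean F [-0.17 -0.23 -1.23] z 0.182 open 0.0319
mean F [-0.08 -0.1  -1.31] z 0.1801 open 0.0319
```

```bash
python3 -m pendant '[[37,[0,0,-1],[0,0,0]],[37,[0,0,-2],[0,0,0]],[37,[0,0,-2],[0,0,0]]]' >/dev/null; python3 f.py
```

```text
mean F [-0.48 -0.32 -1.48] z 0.1781 open 0.0321
```

```bash
python3 -m pendant '[[37,[0,0,-1],[0,0,0]],[37,[0,0,-2],[0,0,0]],[37,[0,0,-2],[0,0,0]]]' >/dev/null; python3 f.py
```

```text
mean F [ 0.03  0.03 -1.29] z 0.1761 open 0.032
```

```bash
python3 -m pendant '[[37,[0,0,-1],[0,0,0]],[37,[0,0,-2],[0,0,0]],[37,[0,0,-2],[0,0,0]]]' >/dev/null; python3 f.py
```

```text
mean F [-0.18  0.22  2.31] z 0.1743 open 0.0318
```

```bash
python3 -m pendant '[[37,[0,0,-1],[0,0,0]],[37,[0,0,-2],[0,0,0]],[37,[0,0,-2],[0,0,0]]]' >/dev/null; python3 f.py; python3 -c "
from workcell import *;print(get_obs()['time'])"
```

```text
mean F [-0.52  0.42  5.82] z 0.1727 open 0.0321
15.175
```

Contact is clear: 3.6 N, then 7.1 N above the baseline, with the jaws open. I ease off 1 mm and then let the handles go gradually.

```bash
python3 -m pendant '[[37,[0,0,0.5],[0,0,0]],[37,[0,0,1],[0,0,0]],[37,[0,0,1],[0,0,0]],[39,[0,0,1],[0,0,0]],[41,[0,0,1],[0,0,0]],[43,[0,0,1],[0,0,0]],[45,[0,0,1],[0,0,0]],[47,[0,0,1],[0,0,0]],[50,[0,0,1],[0,0,0]],[55,[0,0,1],[0,0,0]],[62,[0,0,1],[0,0,0]],[62,[0,0,1],[0,0,0]],[62,[0,0,1],[0,0,0]]]'; python3 f.py; python3 - <<'E'
from h import *
save(camera("scene"),"j.png",(265,110,350,220),6)
E
```

```text
time: 16.8
ee_pos: [0.4656, -0.2264, 0.1736]
tcp_rot: [-180.0, 0.0, 168.5]
wrist_force: [0.5, -0.1, -0.1]
opening: 0.0528
mean F [ 0.12 -0.14  0.4 ] z 0.1737 open 0.0526
```

View pics/j.png

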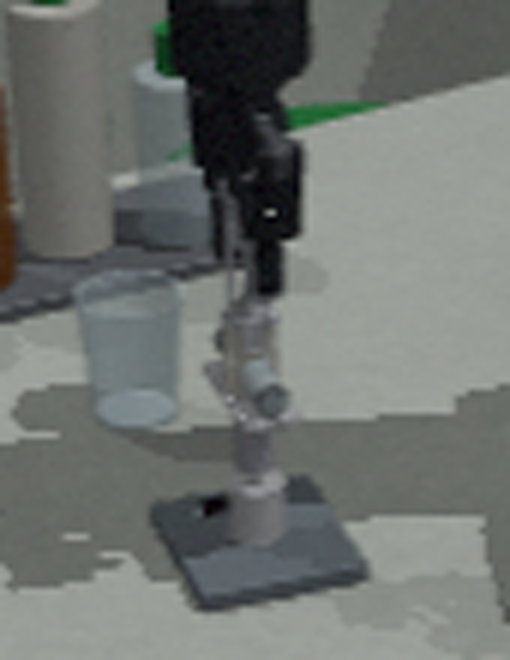

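The forceps are clipped on the flanges at crop (250,310) and the wrist force is about zero. I open fully, lift straight up and move away.

```bash
python3 -m pendant '[[80,[0,0,0],[0,0,0]],[100,[0,0,0],[0,0,0]],[100,[0,0,0],[0,0,0]],[100,[0,0,0],[0,0,0]],[100,[0,0,4],[0,0,0]],[100,[0,0,12],[0,0,0]],[100,[0,0,24],[0,0,0]],[100,[0,0,40],[0,0,0]],[100,[0,0,60],[0,0,0]],[100,[0,0,80],[0,0,0]],[100,[0,0,110],[0,0,0]],[100,[-30,60,120],[0,0,0]],[100,[-60,110,120],[0,0,0]],[100,[-80,150,120],[0,0,0]],[100,[-80,150,120],[0,0,0]],[100,[-80,150,120],[0,0,0]]]'; python3 - <<'E'
from h import *
A=camera("scene");B=camera("top");print(get_obs()["wrist_force"])
a=cv2.resize(A["img"][130:220,280:340],None,fx=6,fy=6,interpolation=cv2.INTER_CUBIC)
b=cv2.resize(B["img"][180:240,370:430],None,fx=6,fy=6,interpolation=cv2.INTER_CUBIC)
b=cv2.copyMakeBorder(b,0,a.shape[0]-b.shape[0],0,0,cv2.BORDER_CONSTANT)
cv2.imwrite("pics/k.png",np.hstack([a,b])[:,:,::-1])
for l in("cell","collar","forceps","handles","jaws","beaker","reagent","vial","weight","dish"):
  for c in(A,B): print(l,[(np.round(r["position"],3).tolist(),round(r["confidence"],2)) for r in pinpoint(c,l)[:1]])
E
```

```text
time: 19.1
ee_pos: [0.3859, -0.0766, 0.2944]
tcp_rot: [-180.0, 0.1, 168.5]
wrist_force: [-0.2, -0.2, 0.4]
opening: 0.085
[ 0.34381585  0.00822321 -0.22264064]
cell [([0.465, -0.223, -0.004], 0.78)]
cell []
collar [([0.468, -0.228, 0.052], 0.82)]
collar []
forceps [([0.468, -0.229, 0.148], 0.75)]
forceps [([0.607, -0.413, 0.001], 0.58)]
handles [([0.466, -0.228, 0.196], 0.58)]
handles []
jaws [([0.463, -0.224, 0.142], 0.54)]
jaws []
beaker [([0.447, -0.414, -0.001], 0.71)]
beaker [([0.446, -0.41, 0.003], 0.92)]
reagent [([0.611, -0.412, 0.0], 0.7)]
reagent [([0.611, -0.412, 0.002], 0.77)]
vial [([0.459, 0.002, 0.003], 0.49)]
vial [([0.608, -0.004, -0.002], 0.54)]
weight []
weight [([0.609, -0.002, -0.0], 0.66)]
dish [([0.519, 0.413, -0.002], 0.64)]
dish [([0.52, 0.41, 0.0], 0.88)]
```

View pics/k.png

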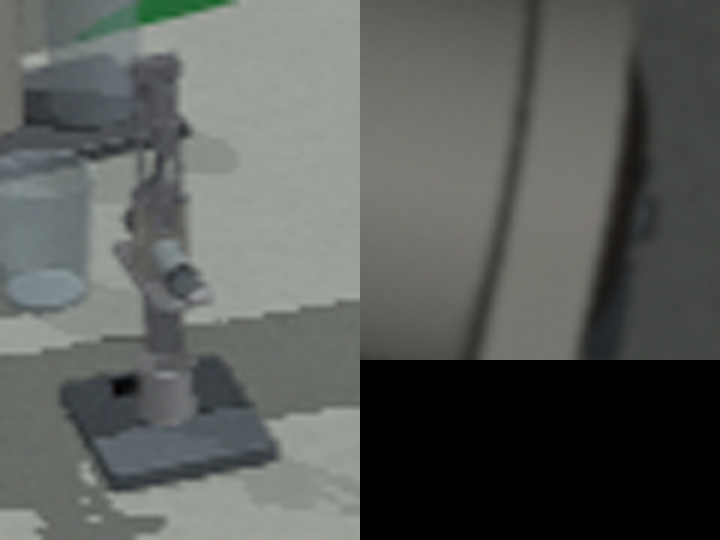

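The forceps stand upright on the flanges (crop 160,130). The arm hides the top view, so I move it aside for one check from above.

```bash
python3 -m pendant '[[100,[-20,50,0],[0,0,0]],[100,[-40,100,0],[0,0,0]],[100,[-60,150,0],[0,0,0]],[100,[-80,200,0],[0,0,0]],[100,[-100,250,0],[0,0,0]],[100,[-100,300,0],[0,0,0]],[100,[-100,300,0],[0,0,0]],[100,[-100,300,0],[0,0,0]]]'; python3 - <<'E'
from h import *
B=camera("top");save(B,"l.png",(370,180,430,240),8)
for l in("forceps","cell","handles"): print(l,[(np.round(r["position"],3).tolist(),round(r["confidence"],2)) for r in pinpoint(B,l)[:2]])
psi=np.radians(-11.5);x=np.array([np.cos(psi),np.sin(psi),0]);y=np.array([-x[1],x[0],0])
f=lambda p:np.round((proj(B,p)-[370,180])*8).astype(int).tolist()
C=np.array([.466,-.227,0])
print("hinge top pred",f(C+[0,0,.147+.086]),"feet pred",f(C+[0,0,.147]))
print("chamber ends shut",f(C+[0,0,.117]+y*.041),f(C+[0,0,.117]-y*.041),"apart",f(C+[0,0,.117]+y*.047))
E
```

```text
time: 21.2
ee_pos: [0.2854, 0.2234, 0.2936]
tcp_rot: [-180.0, 0.0, 168.5]
wrist_force: [0.4, -0.9, 0.1]
opening: 0.0851
forceps [([0.466, -0.228, 0.15], 0.66)]
cell [([0.464, -0.226, 0.0], 0.94)]
handles [([0.465, -0.225, 0.192], 0.56)]
hinge top pred [323, 206] feet pred [273, 251]
chamber ends shut [134, 242] [381, 289] apart [116, 239]
```

View pics/l.png

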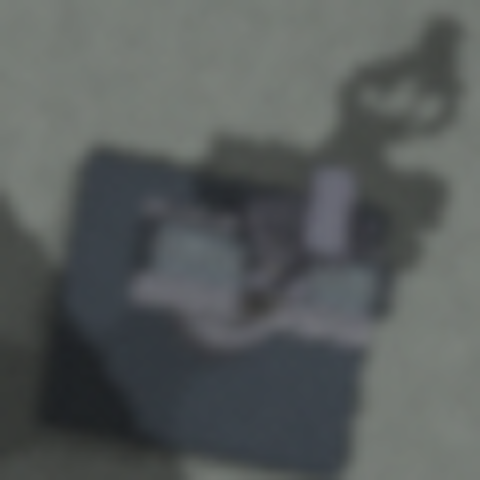

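The top crop shows the hinge block at (329,210), against (323,206) predicted, so the forceps are upright and centred within about 2 mm. As a last check on the gap, I compare the left chamber's end with the first image; it should have moved about 2.3 px if the flanges are shut.

```bash
python3 - <<'E'
from h import *
B=camera("top")["img"].astype(float).mean(2);I=cv2.imread("pics/b.png").astype(float).mean(2)
for r in range(206,217,2):
    print(r,"before",I[r,382:403].astype(int).tolist());print(r,"now   ",B[r,382:403].astype(int).tolist())
for nm,(x0,x1,y0,y1) in dict(left=(385,399,205,215),base=(376,386,215,236)).items():
    t=I[y0:y1,x0:x1].astype(np.float32); k=8
    up=cv2.resize(B[y0-3:y1+3,x0-6:x1+7].astype(np.float32),None,fx=k,fy=k,interpolation=cv2.INTER_CUBIC); t=cv2.resize(t,None,fx=k,fy=k,interpolation=cv2.INTER_CUBIC)
    _,m,_,l=cv2.minMaxLoc(cv2.matchTemplate(up,t,cv2.TM_CCOEFF_NORMED));print(nm,m,l[0]/k-6,l[1]/k-3)
E
```

```text
206 before [62, 62, 61, 57, 54, 61, 70, 76, 76, 72, 71, 72, 71, 66, 59, 55, 55, 52, 58, 75, 86]
206 now    [64, 65, 66, 66, 65, 69, 76, 79, 76, 74, 73, 74, 75, 69, 60, 57, 58, 55, 54, 63, 67]
208 before [61, 61, 60, 54, 55, 67, 80, 86, 88, 87, 83, 80, 77, 74, 73, 74, 73, 65, 70, 92, 100]
208 now    [65, 64, 65, 66, 63, 57, 56, 64, 78, 84, 85, 85, 83, 80, 78, 79, 78, 67, 59, 64, 69]
210 before [63, 62, 57, 54, 63, 78, 90, 96, 99, 101, 100, 96, 91, 88, 86, 83, 76, 68, 75, 93, 92]
210 now    [65, 66, 65, 64, 60, 56, 62, 77, 90, 97, 100, 103, 103, 100, 96, 91, 85, 75, 66, 63, 71]
212 before [64, 60, 54, 53, 63, 80, 90, 92, 95, 95, 96, 96, 95, 95, 94, 92, 85, 78, 87, 94, 82]
212 now    [66, 66, 65, 63, 59, 56, 64, 82, 93, 98, 99, 98, 100, 100, 99, 99, 97, 90, 76, 65, 69]
214 before [63, 63, 61, 62, 70, 87, 97, 97, 96, 97, 98, 97, 97, 96, 94, 91, 80, 78, 94, 99, 80]
214 now    [65, 65, 66, 66, 71, 83, 91, 97, 100, 100, 100, 99, 99, 99, 99, 99, 98, 92, 83, 81, 85]
216 before [63, 63, 64, 70, 82, 97, 102, 103, 102, 102, 102, 103, 102, 100, 95, 82, 66, 67, 83, 85, 71]
216 now    [65, 65, 66, 70, 84, 100, 105, 106, 105, 106, 106, 106, 105, 105, 102, 103, 101, 93, 77, 69, 71]
left 0.9345865249633789 1.625 0.25
base 0.7644109725952148 -2.5 2.0
```

The chamber's edge has moved about 2.0–2.2 px, or roughly 5–6 mm, which fits the flanges being shut.

```bash
python3 -c "
from workcell import *
print(job_done())"
```

```text
the job is handed in; nothing more can be done
None
```

The forceps now stand clipped on the sample cell, let go, and the job was handed in at about 21 s of the 40 s allowed. The hand-in call reports no verdict, so what follows is from my own checks.

- **Lift:** I squeezed the handles to 32 mm over the pads, which should open the jaws about 29 mm. I then lifted the forceps 95 mm straight up off the tongue.
- **Feeling the stop:** I lowered them over the flanges in 2 mm steps. The feet touched with the flange tops at about 149 mm, and I felt 3.6 N, then 7.1 N, held for about 0.25 s with the jaws open.
- **Release:** I eased up 1 mm, opened the fingers gradually, lifted clear and moved the arm away.

**Last checks:**
- **Position:** The cameras put the forceps at about (0.466, -0.228, 0.15), within about 3 mm of the cell's axis. They look upright, and I had set them square by the measured yaw.
- **Gap:** The loose half's chamber moved about 5–6 mm in the top view, which fits flanges shut from 6 mm. This is pixel-limited, so I could not prove the gap is under 1.5 mm. Matching the whole patch gave a smaller shift of 1.6 px (about 4 mm), probably because it includes parts that do not move. A control match on the base plate was unusable because the shadows had changed.
- **Other things on the bench:** The beaker, bottle and dish were seen within about 5 mm of their starting places, with detection noise of about 4 mm. The weight was seen in place from above only. The vial was seen in place from the scene camera only; from above the detector confused it with the weight.

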